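# Drop a spent vial through the shielded waste box's lever flap

## Task

Dispose of the spent vial that lies on the loading ledge of the shielded waste box. Push it with the fingertips off the ledge, so that it rolls down the chute and stops against the shut flap; then press the lever's rubber pad all the way down to raise the heavy flap, keep it down until the vial has dropped into the box, and ease the lever back up so that the flap shuts without slamming. Do not pick up or lift the vial, do not touch the flap itself, and leave everything else where it stands.

Things in the scene. Friction and masses are not known exactly. Their poses are not given: they have to be found in the camera images.
- waste_box: Shielded waste box, fixed to the bench: white painted, 262 mm long (along its x), 104 mm wide over its foot plate, 154 mm high. Origin: on the bench, 105 mm behind the open front of the box; x points to its rear (away from the robot at yaw 0), y to its left, z up. From front to rear: level loading ledge, open sloping chute, heavy flap over the bin.
- ledge (a point): Middle of the loading ledge's top, 140 mm above the bench and 77.5 mm in front of the box's origin. The ledge is 55 mm deep, open at the front, with side rails 11 mm high (69 mm apart, narrowing to 59 mm at the chute).
- chute_foot (a point): Middle of the chute's lower edge, 85 mm above the bench, 20 mm behind the box's origin. The chute is 57 mm wide and falls to here from the ledge's rear edge (50 mm in front of the origin, 140 mm high), between cheeks 154 mm high. The shut flap blocks it here.
- bin_floor (a point): Middle of the bin's floor, 12 mm above the bench, 73 mm behind the box's origin. The bin is 112 mm long (box x) and 57 mm wide inside.
- spent_vial: The spent vial: amber glass vial with black screw cap, 24 mm in diameter, 51 mm long, 18 g, lying on the ledge across the box (its axis roughly along the box's y). Origin: centre of its bottom; z axis along the vial to the cap. It rolls easily.
- vial_mid (a point): Middle of the spent vial, on its axis, 25.5 mm from the bottom.
- flap: The heavy flap, dark steel and lead, about 1.9 kg: a level top plate 104 x 82 x 16 mm (top 148 mm above the bench when shut) with an apron at the front that hangs into the chute and stops the vial. An ear on its right side lies on the roller at the lever's short end. Origin: middle of the hinge line at the rear, 125 mm behind the box's origin, 132 mm high.
- flap_edge (a point): Middle of the lower front edge of the flap's apron; rises by about 50 mm when the flap is fully up.
- flap_hinge (a joint): Angle of the flap: 0 shut, grows as its front rises, about 0.45 with the lever fully down. It falls shut by its own weight when the lever is let go.
- lever (a joint): Angle of the lever: 0 at rest (pad up), 0.6 at its stop (pad fully down). The weight of the flap brings it back up; pressing the pad at its middle takes about 2 to 8 N, least near the stop.
- lever_pad (a point): Centre of the top face of the lever's black rubber pad (42 x 48 mm) at the end of the long arm: in front and to the right of the box (at rest about 150 mm in front of the box's origin, 70 mm to its right, 190 mm above the bench). Over the full stroke it sinks about 105 mm, circling lever_pin; it tips from 0.2 rad up at the front to 0.4 rad down.
- lever_pin (a point): Axis of the lever's pin on the right flank of the box, running along the box's y; the pad's arm is about 180 mm long.
- clean_vial: Bystander: clear vial with blue cap, 24 mm in diameter, 51 mm high, standing left of the box. Origin: centre of its underside.
- white_cap: Bystander: loose white screw cap, 36 mm wide, 16 mm high. Origin: centre of its underside.
- syringe: Bystander: 10 mL syringe, 139 mm long, 18 mm high, lying on the bench. Origin: underside centre.
- amber_bottle: Bystander: small amber bottle with black cap, 56 mm wide, 109 mm high. Origin: centre of its underside.
- tape_roll: Bystander: roll of clear tape, 72 mm wide, 19 mm high, lying flat. Origin: centre of its underside.
- bench_timer: Bystander: small grey timer, 62 mm wide, 60 mm high, 24 mm thick, standing. Origin: centre of its underside.
- marker: Bystander: black and white marker pen, 130 mm long, 17 mm high, lying. Origin: underside centre.
There are look-alikes about, which are no part of the job. Leave any brown look-alike of the spent_vial alone.

How it is judged:
By the outcome, as a careful person would: the job done as asked, in the order asked, and still so for the second after the job is handed in, with the robot touching nothing.
It also fails if it takes over 58 s, if anything falls off the work surface, if the arm or the gripper's body presses on something with over 40 N, if the wrist force passes 120 N, or if a joint passes its speed limit or range.

## Robot

A 6-joint arm with a two-finger parallel gripper is mounted at the origin on a cart in front of the work surface, level with it; the furniture and walls round the work are solid. World frame = base frame: x ahead of the robot, y to its left, z up, the work surface at z = 0. Lengths are in m, angles in rad, forces in N, time in s.
With the tool pointing down it reaches from about 0.3 to 0.875 m from the base axis. Payload 6.4 kg.
Tool frame: the origin (TCP) lies midway between the tips of the shut fingers; the grasp point (between the pads) lies 19 mm behind it; z points along the fingers, y is the direction in which the jaws open and shut (so a half turn about z gives the same grasp; the last joint's range is limited). The gripper opens to 85 mm and grips with 20 to 120 N. Pads are 22 mm wide; open, the fingers measure 114 mm over their backs; the gripper's body (76 mm by 85 mm) begins 54 mm behind the grasp point. The pads swing forward as they close: fully open they stand 13 mm farther back than shut.
Start: joints at [-1.501, 0.181, 1.607, -0, 1.354, -0.206], TCP at [0.157, -0.553, 0.231] pointing down, gripper open.
Joint ranges: [-2.99, 2.99], [-0.89, 2.07], [0.3, 2.58], [-1.14, 4.28], [0, 2.63], [-3.12, 3.12]. Speed limits (rad/s): [2.57, 2.57, 3.01, 3.14, 3.14, 3.14].

## Interface

Orientations are given as a unit quaternion [w, x, y, z].
In Python, from bench import ctrl gives the robot as it stands.
- The arm moves only by the tool apply_moves, never from a script. Its argument "plan" is a list of rows, each an object with "translation": the shift along the tool's x, y, z in m, a list of three; "angular": the turn, a rotation vector about the tool's x, y, z in rad, a list of three; "hand": the finger opening in m, from 0 to 0.0854. In form: [{"translation": [x, y, z], "angular": [rx, ry, rz], "hand": hand}, ...]. A call has 1 to 10 rows; each row shifts and turns the commanded pose from where the row before left it, along the tool's axes as they then stand; what a row does not reach is not made up. A row lasts 1/8 s, in which the tool goes at most 62.5 mm and 10.7 degrees, less where a joint would pass 70% of its speed; a pose out of reach is approached as far as the arm can. A call with a gripper value outside its range is refused whole. The fingers move at their own pace and stop on an object; the grip force is fixed at half the most. Time passes only in rows, so rows that do not move let the fingers close. It gives the time, the measured TCP pose, the force and the opening at its end, in the units of the state.
- ctrl.get_obs(): the state, without advancing time (a new reading comes with each control period).
- ctrl.camera(name): name is "side" or "top" or "wrist"; returns a dict with "img" (400x640x3 uint8, red, green, blue), "K" (3x3 intrinsics, pixels), "eye" and "orientation" of the camera in the world. Camera axes: x right, y up, looking along -z (the intrinsics and any distortion apply to the point x, -y, -z); pixel columns grow to the right and rows downward; lengths in m; the calibration is good to about 2 mm. The wrist camera is an equidistant fisheye: a pixel r from the principal point sees the ray r / f radians off the axis. A picture is of the moment at which its call begins. There is no depth.
- ctrl.hand_in(): hands the job in, once; it reports no verdict.
The state is a dict: "time_s": time; "q": joint angles; "dq": joint speeds; "joint_efforts": joint torques, N m; "eef_pos": TCP position; "eef_rot": TCP orientation; "wrist_force": force on the tool from outside, world axes, zero at the start; "torque": the same for the moment, N m; "opening": opening from 0.0 (shut) to 1.0 (fully open).
Only numpy, scipy, OpenCV 4.12 (cv2) and the standard library are available. Lean on these libraries where they do the work, as an engineer would, in place of code of your own. Each camera call takes 0.05 s, during which the arm holds its last target.

## Working session

There is one attempt and no reset: what is moved stays moved. The work goes in short steps, Python scripts to look and compute and a tool call to move; the robot and the scene stay as the last step left them, time stands still between calls to the robot, and variables do not carry over. Pictures are saved under pics/ and viewed, and the job is handed in when it is done.

Besides the shell and the picture viewer there is one more tool, called after "Call:" in YAML: its name, and indented under it one key for each argument. apply_moves: Moves the arm, as the interface text tells. Its arguments: {"type":"object","properties":{"plan":{"type":"array","items":{"type":"object","properties":{"translation":{"type":"array","items":{"type":"number"}},"angular":{"type":"array","items":{"type":"number"}},"hand":{"type":"number"}}}}},"required":["plan"]}

```bash
ls; mkdir -p pics
python3 - <<'E'
from bench import ctrl
import cv2
o=ctrl.get_obs()
print({k:o[k] for k in('time_s','eef_pos','eef_rot','opening','wrist_force')})
for n in('side','top','wrist'):
    c=ctrl.camera(n); cv2.imwrite(f'pics/{n}0.png',c['img'][:,:,::-1]); print(n,c['K'],c['eye'],c['orientation'],[k for k in c])
E
```

```text
pics
{'time_s': 0.0, 'eef_pos': array([ 0.1565544 , -0.55270092,  0.23036381]), 'eef_rot': array([-8.85915453e-04,  9.90509634e-01,  1.37440444e-01,  6.29754618e-05]), 'opening': 1.0005356730011945, 'wrist_force': array([ 0.1305353 ,  0.33746762, -1.1926152 ])}
side [[452.99845656   0.         322.05205063]
 [  0.         452.99845656 199.11535858]
 [  0.           0.           1.        ]] [-0.47280476  0.88239018  0.63851693] [-0.39807307 -0.27376747  0.49008833  0.7255361 ] ['img', 'K', 'eye', 'orientation']
top [[512.74625431   0.         321.67615626]
 [  0.         512.74625431 197.30842483]
 [  0.           0.           1.        ]] [0.42393692 0.24258475 1.46084049] [-0.70168235 -0.03966263  0.03450415  0.71054783] ['img', 'K', 'eye', 'orientation']
wrist [[309.70691629   0.         322.94436756]
 [  0.         309.70691629 201.81764112]
 [  0.           0.           1.        ]] [ 0.22977052 -0.53203776  0.37275442] [ 0.78794783 -0.12224831  0.09304897 -0.59626794] ['img', 'K', 'eye', 'orientation']
```

View pics/side0.png

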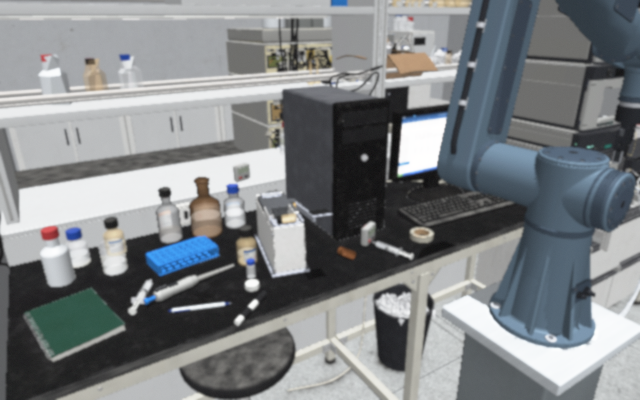

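View pics/top0.png

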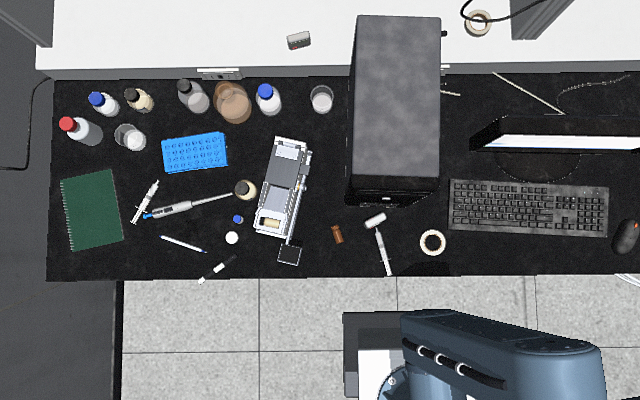

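View pics/wrist0.png

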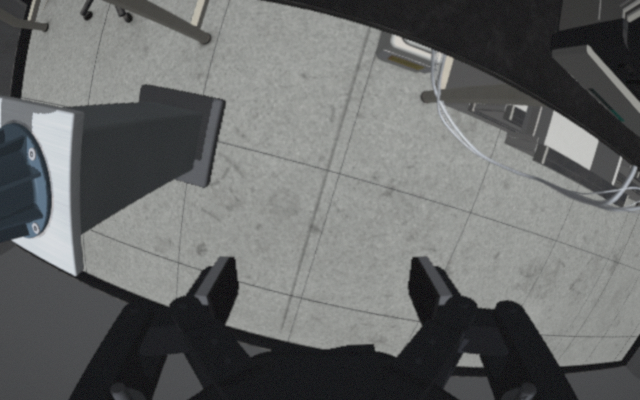

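```bash
cat > h.py <<'E'
import numpy as np, cv2
from scipy.spatial.transform import Rotation as R
from bench import ctrl
def rot(q): return R.from_quat([q[1],q[2],q[3],q[0]]).as_matrix()
def proj(c,P):
    P=np.atleast_2d(P); p=(P-c['eye'])@rot(c['orientation']); K=c['K']
    return np.c_[K[0,2]+K[0,0]*p[:,0]/-p[:,2], K[1,2]-K[1,1]*p[:,1]/-p[:,2]]
def back(c,uv,z):
    K=c['K'];uv=np.atleast_2d(uv)
    d=np.c_[(uv[:,0]-K[0,2])/K[0,0],-(uv[:,1]-K[1,2])/K[1,1],-np.ones(len(uv))]@rot(c['orientation']).T
    return c['eye']+d*((z-c['eye'][2])/d[:,2])[:,None]
def crop(c,x0,y0,x1,y1,s,fn):
    cv2.imwrite(fn,cv2.resize(c['img'][y0:y1,x0:x1,::-1],None,fx=s,fy=s,interpolation=cv2.INTER_CUBIC))
E
python3 - <<'E'
from h import *
c=ctrl.camera('top'); crop(c,230,125,350,275,4,'pics/topc.png'); 
print(back(c,[[282,143],[270,223],[289,253],[337,234]],0.14))
c=ctrl.camera('side'); crop(c,225,170,365,310,4,'pics/sidec.png')
E
```

```text
[[0.7075896  0.35364259 0.14      ]
 [0.49822644 0.38545144 0.14      ]
 [0.42071998 0.33685172 0.14      ]
 [0.46777664 0.21315263 0.14      ]]
```

View pics/topc.png

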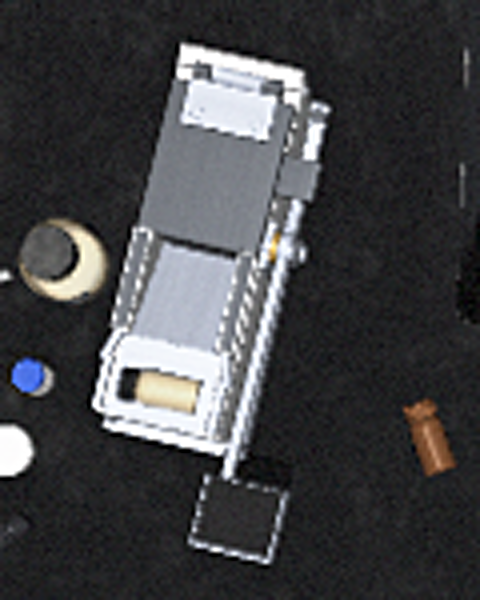

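View pics/sidec.png

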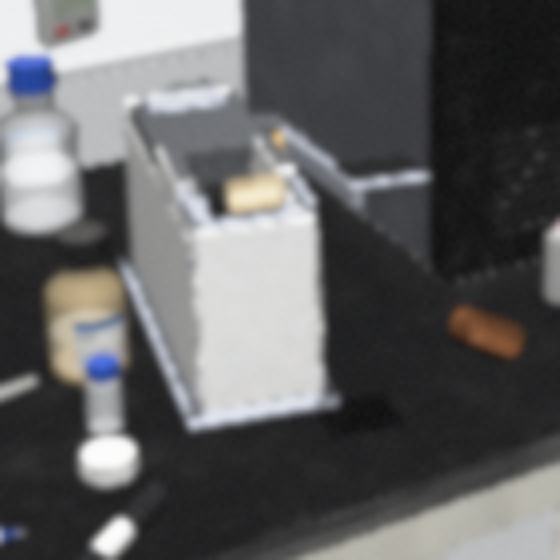

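```bash
cat > fit.py <<'E'
from h import *
from scipy.optimize import least_squares
c=ctrl.camera('top')
def u(p): return np.array(p)/4.-0.375+[230,125]
# box-frame guesses and pixels in crop
M=[([.021,.041,.148],(137,228)),([.021,-.041,.148],(247,246)),
   ([-.150,-.070,.190],(240,518))]
f=lambda v:(proj(c,np.array([np.array([v[0],v[1],0])+R.from_euler('z',v[2]).as_matrix()@m for m,_ in M]))-np.array([u(p) for _,p in M])).ravel()
s=least_squares(f,[.58,.36,-.2]);v=s.x;print(v,f(v))
W=lambda m:np.array([v[0],v[1],0])+R.from_euler('z',v[2]).as_matrix()@np.array(m)
np.save('box.npy',v)
L=[[(-.105,.0345,.14),(-.05,.0295,.14),(-.05,-.0295,.14),(-.105,-.0345,.14),(-.105,.0345,.14)],
[(.021,.041,.148),(.125,.041,.148),(.125,-.041,.148),(.021,-.041,.148),(.021,.041,.148)],
[(-.105,.052,0),(.157,.052,0),(.157,-.052,0),(-.105,-.052,0),(-.105,.052,0)],
[(-.17,-.046,.19),(-.13,-.046,.19),(-.13,-.094,.19),(-.17,-.094,.19),(-.17,-.046,.19)]]
for n,(x0,y0,x1,y1) in dict(top=(230,125,350,275),side=(225,170,365,310)).items():
    c2=ctrl.camera(n); im=cv2.resize(c2['img'][y0:y1,x0:x1,::-1],None,fx=4,fy=4,interpolation=cv2.INTER_CUBIC)
    for l,col in zip(L,[(0,0,255),(0,255,0),(255,255,0),(255,0,255)]):
        p=(proj(c2,[W(m) for m in l])-[x0,y0]+.375)*4
        cv2.polylines(im,[p.round().astype(int)],False,col,1)
    cv2.imwrite(f'pics/ov_{n}.png',im)
ax=v[2];print('ledge',W([-.0775,0,.14]),'pad',W([-.15,-.07,.19]))
e=back(c,[u((122,384)),u((197,397))],.152);print(e,'vial len',np.linalg.norm(e[0]-e[1]),'box frame',[R.from_euler('z',-v[2]).as_matrix()@(q-[v[0],v[1],0]) for q in e])
E
python3 fit.py
```

```text
[ 0.57848559  0.36930498 -0.20457615] [-1.90122009 -0.89565238  1.67433634  0.59175728  0.2122634   0.27237708]
ledge [0.50260168 0.38504927 0.14      ] pad [0.41739286 0.3312375  0.19      ]
[[0.50394403 0.40941336 0.152     ]
 [0.49503026 0.36146815 0.152     ]] vial len 0.04876677947153335 box frame [array([-0.08113526,  0.02412873,  0.152     ]), array([-0.08012297, -0.02462754,  0.152     ])]
```

View pics/ov_top.png

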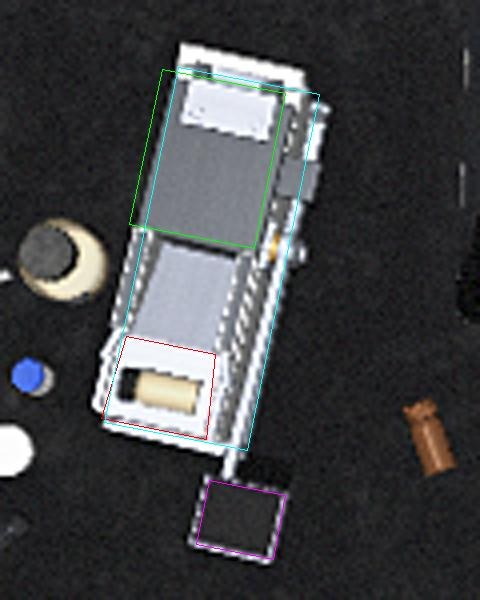

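View pics/ov_side.png

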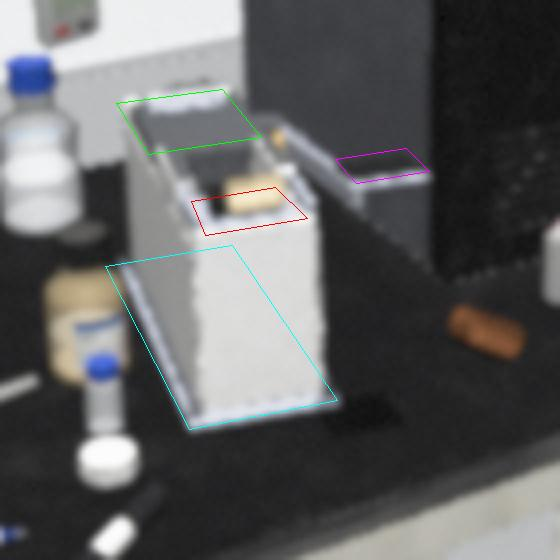

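```bash
cp fit.py fit2.py
python3 - <<'E'
s=open('fit2.py').read()
a=s.index('M=[');b=s.index("W=lambda")
s=s[:a]+'''cs=ctrl.camera('side')
us=lambda p: np.array(p)/4.-0.375+[225,170]
M=[([-.05,.0285,.14],u((133,336)),c),([-.05,-.0285,.14],u((214,347)),c),([-.15,-.07,.19],u((240,518)),c),
 ([-.105,.052,0],us((189,428)),cs),([-.105,-.052,0],us((338,401)),cs),([-.15,-.07,.19],us((387,167)),cs),([.157,.052,.0],us((120,258)),cs)]
M=M[:-1]
def f(v):
    Rz=R.from_euler('z',v[2]).as_matrix()
    return np.concatenate([proj(cc,[v[0],v[1],0]+Rz@np.array(m))[0]-p for m,p,cc in M])
s=least_squares(f,[.58,.36,-.2],loss='soft_l1');v=s.x;print(v,f(v).reshape(-1,2).round(1).tolist())
'''+s[b:]
s=s.replace("[(.021,.041,.148),(.125","[(-.05,.0285,.14),(.02,.0285,.085),(.02,-.0285,.085),(-.05,-.0285,.14)],[(.021,.041,.148),(.125")
s=s.replace("(0,255,0),","(0,255,0),(255,0,0),")
open('fit2.py','w').write(s)
E
python3 fit2.py
```

```text
[ 0.57905479  0.36722614 -0.21390103] [[-0.7, -0.2], [0.6, 1.4], [0.4, 0.2], [0.2, -0.2], [-0.1, -0.5], [-1.2, -0.5]]
ledge [0.503321   0.38367735 0.14      ] pad [0.4176141  0.33066247 0.19      ]
[[0.50394403 0.40941336 0.152     ]
 [0.49503026 0.36146815 0.152     ]] vial len 0.04876677947153335 box frame [array([-0.08235424,  0.02528175,  0.152     ]), array([-0.08088736, -0.02346296,  0.152     ])]
```

View pics/ov_top.png

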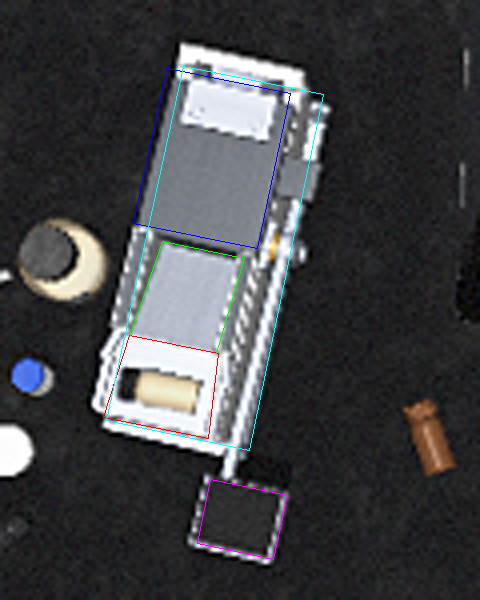

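View pics/ov_side.png

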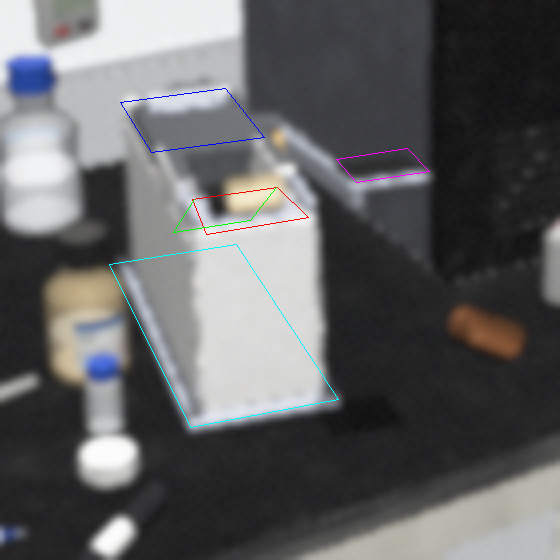

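```bash
cat > plan.py <<'E'
from h import *
v=np.load('box.npy')
def W(x,y,z): return np.array([v[0],v[1],0])+R.from_euler('z',v[2]).as_matrix()@np.array([x,y,z])
def B(p): return R.from_euler('z',-v[2]).as_matrix()@(np.array(p)-[v[0],v[1],0])
def rows(wps,yaw_to,nrow):
    o=ctrl.get_obs();p=o['eef_pos'];Rm=rot(o['eef_rot'])
    P=[p]+[np.array(w) for w in wps]; s=np.r_[0,np.cumsum([np.linalg.norm(b-a) for a,b in zip(P,P[1:])])]
    t=np.linspace(0,s[-1],nrow+1)[1:]; X=np.c_[[np.interp(t,s,[q[i] for q in P]) for i in range(3)]].T
    y0=np.arctan2(Rm[1,0],Rm[0,0]); 
    Tg=lambda y:R.from_euler('z',y).as_matrix()@np.diag([1.,-1,-1])
    C,cp=Rm,p
    for i in range(nrow):
        tr=(C.T@(X[i]-cp)).round(3); Cn=Tg(y0+(yaw_to-y0)*(i+1)/nrow)
        a=R.from_matrix(C.T@Cn).as_rotvec().round(3)
        print(tr.tolist(),a.tolist()); cp=cp+C@tr; C=C@R.from_rotvec(a).as_matrix()
    print('end',cp,C[:,2],np.arctan2(C[1,0],C[0,0]))
def st():
    o=ctrl.get_obs(); print(o['time_s'],'box',B(o['eef_pos']).round(4),o['wrist_force'].round(2),o['opening'])
E
python3 - <<'E'
from plan import *
print(W(-.125,.004,.25)); rows([(.36,-.15,.29),(.36,.15,.29),W(-.125,.004,.25)],np.pi+v[2],24)
E
```

```text
[0.4577526  0.39766919 0.25      ]
[0.029, -0.031, -0.006] [0.0, -0.0, -0.11]
[0.032, -0.028, -0.005] [0.0, -0.0, -0.111]
[0.034, -0.024, -0.006] [0.0, -0.0, -0.11]
[0.038, -0.02, -0.005] [0.0, 0.0, -0.111]
[0.039, -0.016, -0.006] [0.0, 0.0, -0.11]
[0.041, -0.012, -0.005] [0.0, 0.0, -0.111]
[0.041, -0.007, -0.006] [0.0, 0.0, -0.11]
[0.043, -0.002, -0.005] [0.0, 0.0, -0.111]
[0.042, 0.002, -0.006] [0.0, 0.0, -0.11]
[0.042, 0.007, -0.005] [0.0, 0.0, -0.111]
[0.041, 0.005, -0.004] [0.0, 0.0, -0.11]
[0.042, -0.003, 0.0] [0.0, 0.0, -0.111]
[0.043, 0.001, 0.0] [0.0, 0.0, -0.11]
[0.042, 0.006, 0.0] [0.0, 0.0, -0.111]
[0.042, 0.011, 0.0] [0.0, 0.0, -0.11]
[0.04, 0.015, 0.0] [0.0, 0.0, -0.111]
[0.038, 0.019, 0.0] [0.0, 0.0, -0.11]
[0.032, 0.027, 0.002] [-0.0, 0.0, -0.111]
[0.02, 0.037, 0.007] [-0.0, 0.0, -0.11]
[0.016, 0.039, 0.006] [-0.0, 0.0, -0.111]
[0.012, 0.041, 0.006] [-0.0, 0.0, -0.11]
[0.007, 0.041, 0.007] [-0.0, 0.0, -0.111]
[0.002, 0.043, 0.006] [-0.0, 0.0, -0.11]
[-0.002, 0.042, 0.006] [-0.0, 0.0, -0.111]
end [0.4580825  0.39785776 0.25029628] [ 1.92790983e-05 -2.82068724e-05 -9.99999999e-01] 2.927805429167215
```

Call:
apply_moves:
  plan:
    - {"translation": [0.029,-0.031,-0.006],"angular": [0,0,-0.11],"hand": 0}
    - {"translation": [0.032,-0.028,-0.005],"angular": [0,0,-0.111],"hand": 0}
    - {"translation": [0.034,-0.024,-0.006],"angular": [0,0,-0.11],"hand": 0}
    - {"translation": [0.038,-0.02,-0.005],"angular": [0,0,-0.111],"hand": 0}
    - {"translation": [0.039,-0.016,-0.006],"angular": [0,0,-0.11],"hand": 0}
    - {"translation": [0.041,-0.012,-0.005],"angular": [0,0,-0.111],"hand": 0}
    - {"translation": [0.041,-0.007,-0.006],"angular": [0,0,-0.11],"hand": 0}
    - {"translation": [0.043,-0.002,-0.005],"angular": [0,0,-0.111],"hand": 0}
    - {"translation": [0.042,0.002,-0.006],"angular": [0,0,-0.11],"hand": 0}
    - {"translation": [0.042,0.007,-0.005],"angular": [0,0,-0.111],"hand": 0}

```text
time_s: 1.85
eef_pos: [0.3477, -0.1737, 0.2868]
eef_rot: [0.001, 0.77, 0.638, 0.0]
wrist_force: [0.3, -0.1, -0.2]
opening: -0.003
```

Run:
```python
from plan import *
rows([(.36,.15,.29),W(-.125,.004,.25)],np.pi+v[2],14)
```

```text
[0.042, -0.006, -0.0] [0.001, 0.001, -0.11]
[0.042, -0.002, -0.001] [0.0, -0.0, -0.111]
[0.043, 0.003, -0.0] [0.0, -0.0, -0.11]
[0.041, 0.008, -0.001] [0.0, -0.0, -0.11]
[0.041, 0.012, -0.0] [0.0, -0.0, -0.11]
[0.039, 0.017, -0.0] [0.0, -0.0, -0.111]
[0.037, 0.02, -0.001] [0.0, -0.0, -0.11]
[0.03, 0.028, 0.002] [0.0, -0.0, -0.11]
[0.02, 0.037, 0.006] [0.0, -0.0, -0.11]
[0.016, 0.039, 0.007] [0.0, -0.0, -0.111]
[0.012, 0.04, 0.006] [0.0, -0.0, -0.11]
[0.007, 0.042, 0.006] [0.0, -0.0, -0.11]
[0.002, 0.042, 0.007] [0.0, -0.0, -0.11]
[-0.002, 0.041, 0.006] [0.0, -0.0, -0.111]
end [0.45778786 0.39722594 0.24998366] [ 4.15062342e-05  3.60062623e-04 -9.99999934e-01] 2.9281168023550634
```

Call:
apply_moves:
  plan:
    - {"translation": [0.041,0.005,-0.004],"angular": [0,0,-0.11],"hand": 0}
    - {"translation": [0.042,-0.003,0],"angular": [0,0,-0.111],"hand": 0}
    - {"translation": [0.043,0.001,0],"angular": [0,0,-0.11],"hand": 0}
    - {"translation": [0.042,0.006,0],"angular": [0,0,-0.111],"hand": 0}
    - {"translation": [0.042,0.011,0],"angular": [0,0,-0.11],"hand": 0}
    - {"translation": [0.04,0.015,0],"angular": [0,0,-0.111],"hand": 0}
    - {"translation": [0.038,0.019,0],"angular": [0,0,-0.11],"hand": 0}
    - {"translation": [0.032,0.027,0.002],"angular": [0,0,-0.111],"hand": 0}
    - {"translation": [0.02,0.037,0.007],"angular": [0,0,-0.11],"hand": 0}
    - {"translation": [0.016,0.039,0.006],"angular": [0,0,-0.111],"hand": 0}

```text
time_s: 3.1
eef_pos: [0.396, 0.2419, 0.2754]
eef_rot: [0.001, 0.32, 0.947, 0.0]
wrist_force: [-0.4, -0.8, 0.6]
opening: 0.006
```

Call:
apply_moves:
  plan:
    - {"translation": [0.012,0.041,0.006],"angular": [0,0,-0.11],"hand": 0}
    - {"translation": [0.007,0.041,0.007],"angular": [0,0,-0.111],"hand": 0}
    - {"translation": [0.002,0.043,0.006],"angular": [0,0,-0.11],"hand": 0}
    - {"translation": [-0.002,0.042,0.006],"angular": [0,0,-0.111],"hand": 0}
    - {"translation": [0,0,0],"angular": [0,0,0],"hand": 0}
    - {"translation": [0,0,0],"angular": [0,0,0],"hand": 0}

```text
time_s: 3.85
eef_pos: [0.4577, 0.3975, 0.25]
eef_rot: [-0.0, 0.107, 0.994, -0.0]
wrist_force: [0.3, 0.2, -0.3]
opening: 0.004
```

Run:
```python
from plan import *
st()
c=ctrl.camera('wrist'); cv2.imwrite('pics/w1.png',c['img'][:,:,::-1]); print(c['eye'])
c=ctrl.camera('top'); crop(c,230,125,350,275,4,'pics/t1.png')
```

```text
3.85 box [-0.125   0.0038  0.25  ] [ 0.25  0.22 -0.33] 0.00404099013871785
[0.38045549 0.41391108 0.39232811]
```

View pics/w1.png

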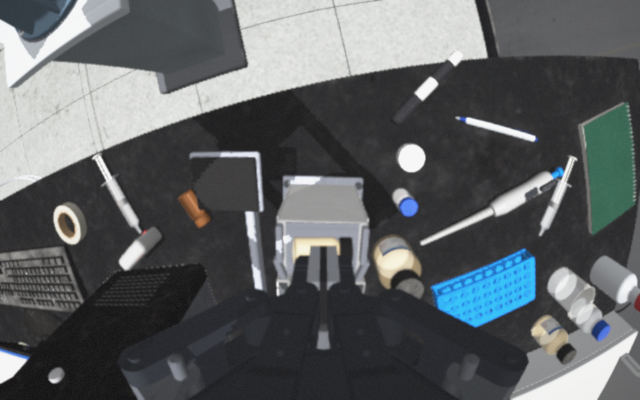

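View pics/t1.png

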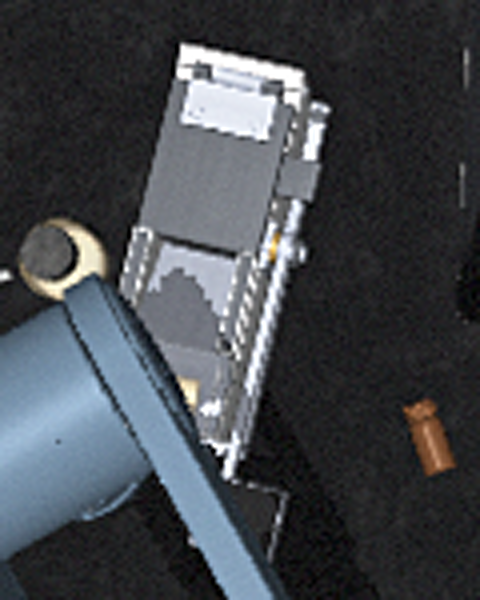

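```bash
cat >> plan.py <<'E'
def fproj(c,P):
    P=np.atleast_2d(P); p=(P-c['eye'])@rot(c['orientation']); x,y,z=p[:,0],-p[:,1],-p[:,2]
    r=np.hypot(x,y); th=np.arctan2(r,z); f=c['K'][0,0]
    return np.c_[c['K'][0,2]+f*th*x/r, c['K'][1,2]+f*th*y/r]
def wov(fn,box,s,extra=()):
    c=ctrl.camera('wrist');x0,y0,x1,y1=box
    im=cv2.resize(c['img'][y0:y1,x0:x1,::-1],None,fx=s,fy=s,interpolation=cv2.INTER_CUBIC)
    L=[[(-.105,.0345,.14),(-.05,.0295,.14),(-.05,-.0295,.14),(-.105,-.0345,.14),(-.105,.0345,.14)],
    [(-.105,.052,0),(.157,.052,0),(.157,-.052,0),(-.105,-.052,0),(-.105,.052,0)],
    [(-.17,-.046,.194),(-.13,-.046,.186),(-.13,-.094,.186),(-.17,-.094,.194),(-.17,-.046,.194)],
    [(-.0815,.0255,.152),(-.0815,-.0255,.152)]]
    for l,col in zip(L,[(0,0,255),(255,255,0),(255,0,255),(0,255,0)]):
        p=(fproj(c,[W(*m) for m in l])-[x0,y0])*s
        cv2.polylines(im,[p.round().astype(int)],False,col,1)
    cv2.imwrite(fn,im)
E
python3 - <<'E'
from plan import *
wov('pics/w1o.png',(170,130,400,300),3)
E
```

```text
(no output)
```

View pics/w1o.png

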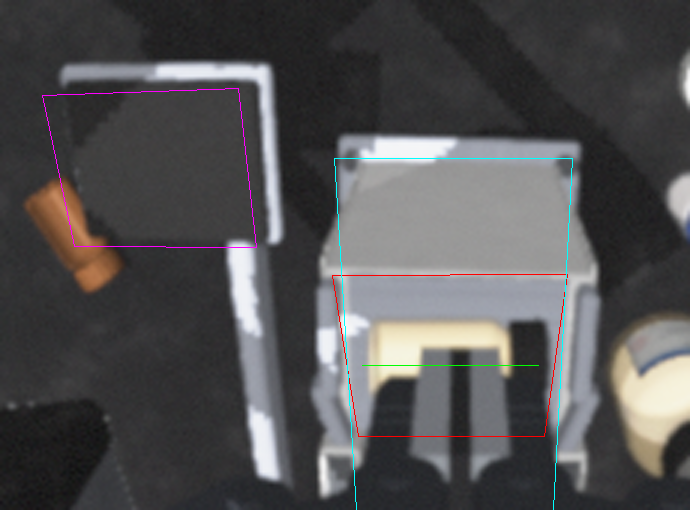

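Call:
apply_moves:
  plan:
    - {"translation": [0,0,0.02],"angular": [0,0,0],"hand": 0}
    - {"translation": [0,0,0.025],"angular": [0,0,0],"hand": 0}
    - {"translation": [0,0,0.025],"angular": [0,0,0],"hand": 0}
    - {"translation": [0,0,0.02],"angular": [0,0,0],"hand": 0}
    - {"translation": [0,0,0.01],"angular": [0,0,0],"hand": 0}
    - {"translation": [0,0,0],"angular": [0,0,0],"hand": 0}

```text
time_s: 4.75
eef_pos: [0.4578, 0.3975, 0.1495]
eef_rot: [-0.001, 0.107, 0.994, -0.0]
wrist_force: [-1.0, -0.8, 0.7]
opening: 0.001
```

Run:
```python
from plan import *
st()
wov('pics/w2o.png',(170,130,430,320),3)
c=ctrl.camera('side'); crop(c,225,150,365,290,4,'pics/s2.png')
```

```text
4.75 box [-0.125   0.0039  0.1495] [-1.03 -0.76  0.7 ] 0.0007384385197414254
```

View pics/w2o.png

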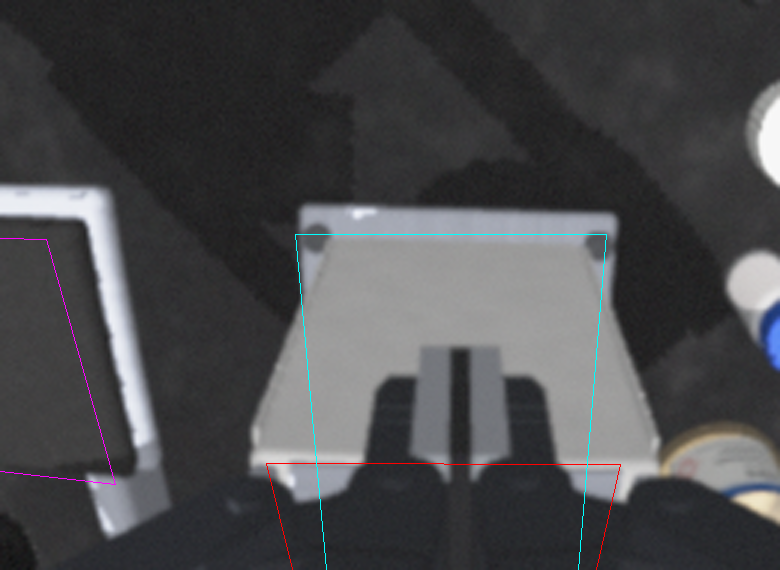

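View pics/s2.png

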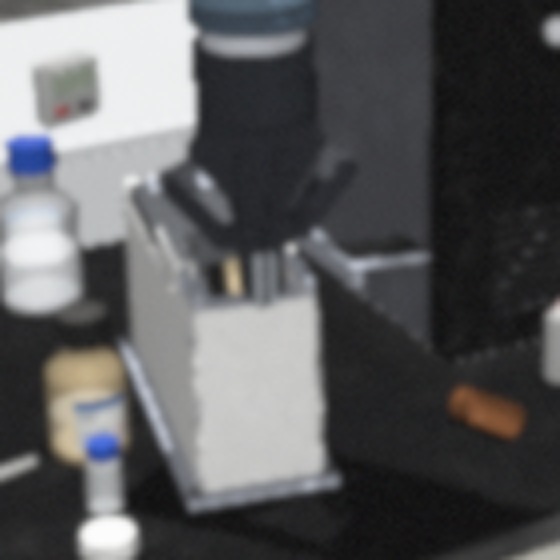

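Call:
apply_moves:
  plan:
    - {"translation": [-0.008,0,0],"angular": [0,0,0],"hand": 0}
    - {"translation": [-0.006,0,0],"angular": [0,0,0],"hand": 0}
    - {"translation": [-0.005,0,0],"angular": [0,0,0],"hand": 0}
    - {"translation": [-0.005,0,0],"angular": [0,0,0],"hand": 0}
    - {"translation": [-0.005,0,0],"angular": [0,0,0],"hand": 0}
    - {"translation": [-0.005,0,0],"angular": [0,0,0],"hand": 0}
    - {"translation": [-0.005,0,0],"angular": [0,0,0],"hand": 0}
    - {"translation": [-0.005,0,0],"angular": [0,0,0],"hand": 0}
    - {"translation": [-0.004,0,0],"angular": [0,0,0],"hand": 0}
    - {"translation": [0,0,0],"angular": [0,0,0],"hand": 0}

```text
time_s: 6.1
eef_pos: [0.5053, 0.3875, 0.1502]
eef_rot: [0.0, 0.107, 0.994, -0.0]
wrist_force: [0.4, 0.6, -0.4]
opening: -0.0
```

Run:
```python
from plan import *
st()
c=ctrl.camera('side'); crop(c,225,150,365,290,4,'pics/s3.png')
c=ctrl.camera('top'); crop(c,230,125,350,275,4,'pics/t3.png')
```

```text
6.1 box [-0.0763  0.0042  0.1502] [ 0.42  0.58 -0.44] -8.812443277918833e-05
```

View pics/t3.png

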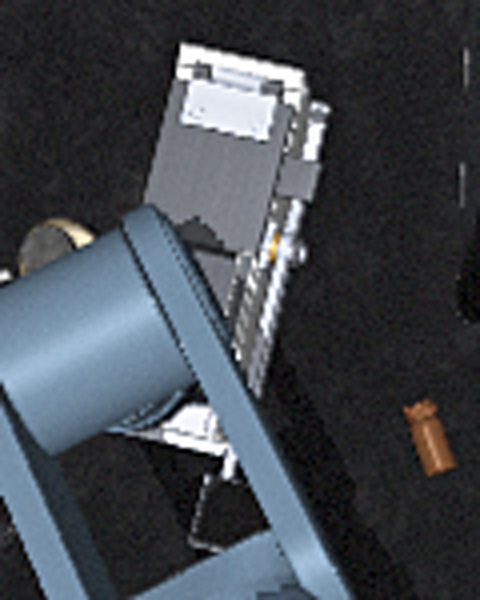

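View pics/s3.png

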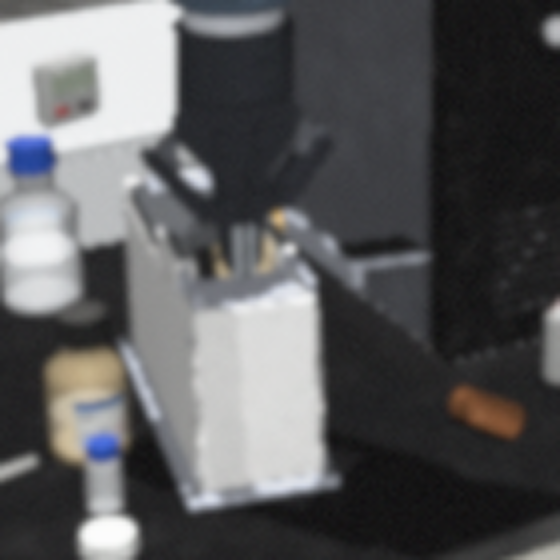

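Call:
apply_moves:
  plan:
    - {"translation": [-0.004,0,0],"angular": [0,0,0],"hand": 0}
    - {"translation": [-0.004,0,0],"angular": [0,0,0],"hand": 0}
    - {"translation": [-0.004,0,0],"angular": [0,0,0],"hand": 0}
    - {"translation": [0,0,0],"angular": [0,0,0],"hand": 0}
    - {"translation": [0,0,0],"angular": [0,0,0],"hand": 0}

```text
time_s: 6.82
eef_pos: [0.5167, 0.3851, 0.1502]
eef_rot: [-0.0, 0.107, 0.994, -0.0]
wrist_force: [-0.2, 0.4, 0.3]
opening: -0.002
```

Run:
```python
from plan import *
st()
c=ctrl.camera('side'); crop(c,225,150,365,290,4,'pics/s4.png')
```

```text
6.825 box [-0.0647  0.0042  0.1502] [-0.21  0.43  0.26] -0.00172813318810878
```

View pics/s4.png

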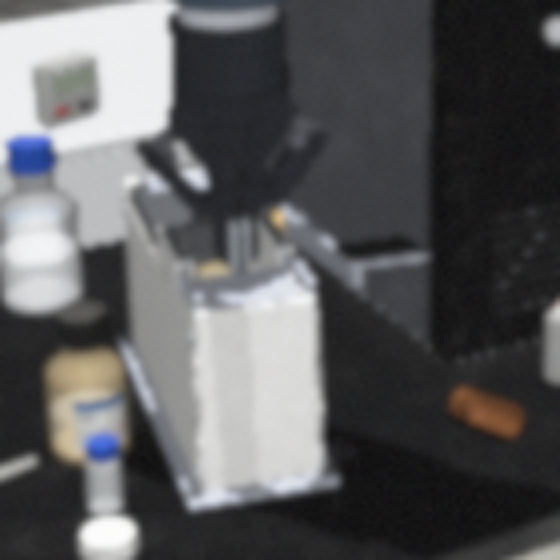

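Call:
apply_moves:
  plan:
    - {"translation": [0.02,0,0],"angular": [0,0,0],"hand": 0}
    - {"translation": [0.03,0,0],"angular": [0,0,0],"hand": 0}
    - {"translation": [0.02,0,-0.025],"angular": [0,0,0],"hand": 0}
    - {"translation": [0.01,0,-0.035],"angular": [0,0,0],"hand": 0}
    - {"translation": [0.005,-0.02,-0.03],"angular": [0,0,0],"hand": 0}
    - {"translation": [0,-0.03,-0.01],"angular": [0,0,0],"hand": 0}
    - {"translation": [0,-0.02,0],"angular": [0,0,0],"hand": 0}
    - {"translation": [0,0,0],"angular": [0,0,0],"hand": 0}
    - {"translation": [0,0,0],"angular": [0,0,0],"hand": 0}

```text
time_s: 8.0
eef_pos: [0.4183, 0.3353, 0.2503]
eef_rot: [-0.0, 0.107, 0.994, 0.0]
wrist_force: [-1.0, 0.4, 0.7]
opening: 0.003
```

Run:
```python
from plan import *
st()
c=ctrl.camera('top'); crop(c,230,125,350,275,4,'pics/t5.png')
c=ctrl.camera('side'); crop(c,225,150,365,290,4,'pics/s5.png')
wov('pics/w5o.png',(240,110,500,310),3)
```

```text
8.0 box [-0.1504 -0.0653  0.2503] [-0.95  0.43  0.71] 0.002721761031483215
```

View pics/t5.png

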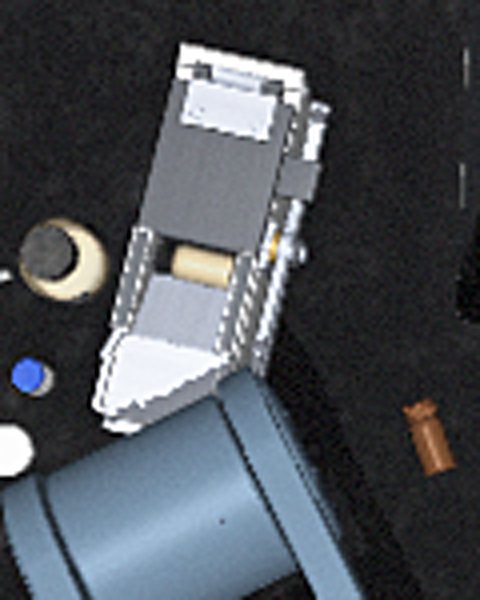

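View pics/s5.png

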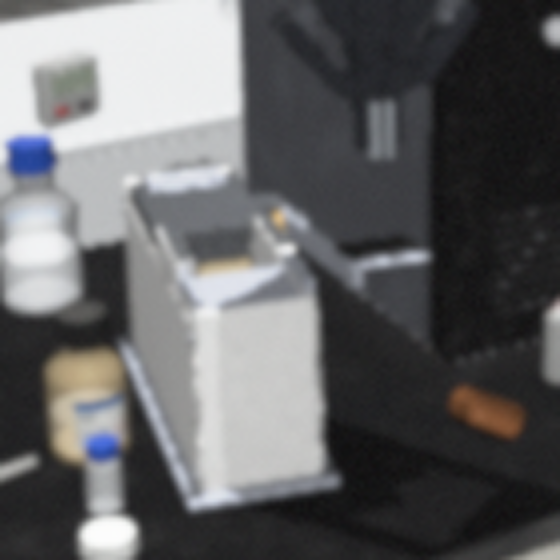

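View pics/w5o.png

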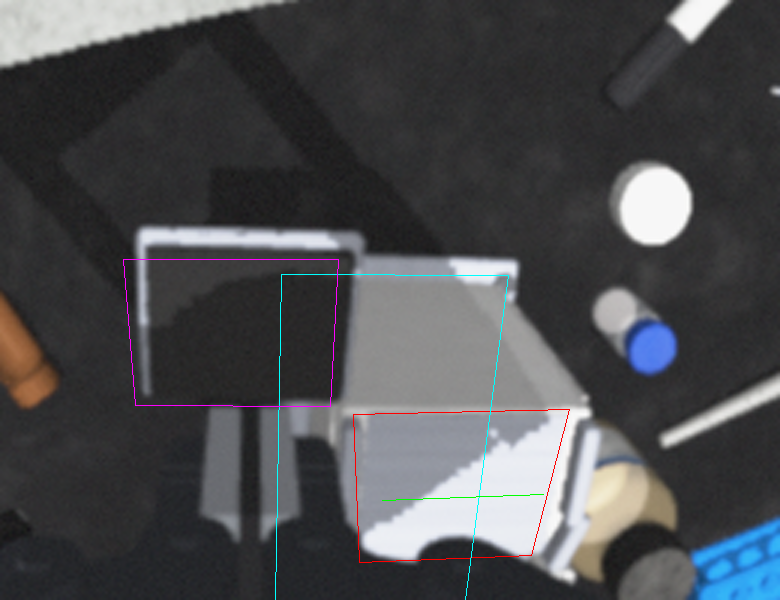

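Call:
apply_moves:
  plan:
    - {"translation": [0,0,0.02],"angular": [0,0,0],"hand": 0}
    - {"translation": [0,0,0.02],"angular": [0,0,0],"hand": 0}
    - {"translation": [0,0,0.01],"angular": [0,0,0],"hand": 0}
    - {"translation": [0,0,0.008],"angular": [0,0,0],"hand": 0}
    - {"translation": [0,0,0.008],"angular": [0,0,0],"hand": 0}
    - {"translation": [0,0,0.008],"angular": [0,0,0],"hand": 0}
    - {"translation": [0,0,0],"angular": [0,0,0],"hand": 0}

```text
time_s: 9.02
eef_pos: [0.4189, 0.3351, 0.1763]
eef_rot: [0.0, 0.107, 0.994, 0.0]
wrist_force: [-1.1, 1.8, 4.4]
opening: -0.001
```

Run:
```python
from plan import *
st()
c=ctrl.camera('side'); crop(c,225,150,365,290,4,'pics/s6.png')
```

```text
9.025 box [-0.1497 -0.0654  0.1763] [-1.07  1.81  4.36] -0.0013308654040136553
```

View pics/s6.png

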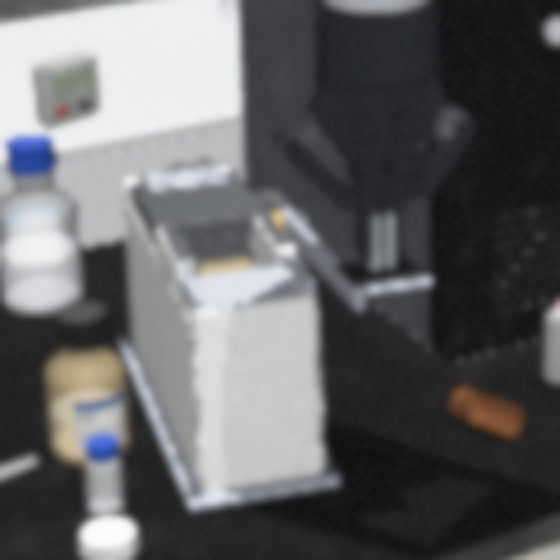

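Call:
apply_moves:
  plan:
    - {"translation": [0,0,0.008],"angular": [0,0,0],"hand": 0}
    - {"translation": [0,0,0.01],"angular": [0,0,0],"hand": 0}
    - {"translation": [0,0,0.01],"angular": [0,0,0],"hand": 0}
    - {"translation": [0,0,0.01],"angular": [0,0,0],"hand": 0}
    - {"translation": [0,0,0.01],"angular": [0,0,0],"hand": 0}
    - {"translation": [0,0,0.01],"angular": [0,0,0],"hand": 0}
    - {"translation": [0,0,0.01],"angular": [0,0,0],"hand": 0}
    - {"translation": [0,0,0.006],"angular": [0,0,0],"hand": 0}
    - {"translation": [0,0,0],"angular": [0,0,0],"hand": 0}

```text
time_s: 10.2
eef_pos: [0.4185, 0.3343, 0.1016]
eef_rot: [-0.001, 0.107, 0.994, -0.0]
wrist_force: [-0.0, -1.3, 2.6]
opening: -0.0
```

Run:
```python
from plan import *
st()
c=ctrl.camera('side'); crop(c,225,150,365,290,4,'pics/s7.png')
c=ctrl.camera('top'); crop(c,230,125,350,275,4,'pics/t7.png')
```

```text
10.2 box [-0.1499 -0.0662  0.1016] [-0.02 -1.26  2.63] -0.00021469272692975418
```

View pics/s7.png

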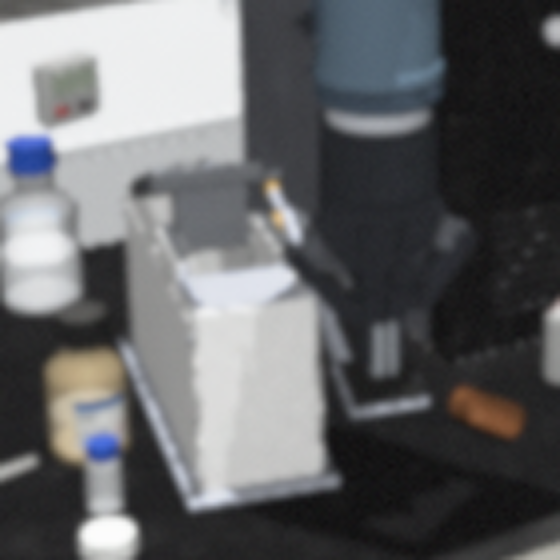

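View pics/t7.png

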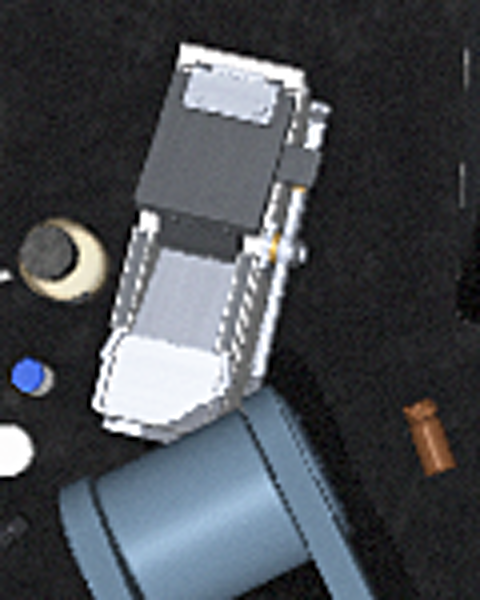

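Call:
apply_moves:
  plan:
    - {"translation": [0,0,0.006],"angular": [0,0,0],"hand": 0}
    - {"translation": [0,0,0.006],"angular": [0,0,0],"hand": 0}
    - {"translation": [0,0,0],"angular": [0,0,0],"hand": 0}

```text
time_s: 10.68
eef_pos: [0.4184, 0.3348, 0.0897]
eef_rot: [-0.0, 0.107, 0.994, -0.0]
wrist_force: [-0.2, 0.6, 2.1]
opening: -0.001
```

Call:
apply_moves:
  plan:
    - {"translation": [0,0,0.003],"angular": [0,0,0],"hand": 0}
    - {"translation": [0,0,0],"angular": [0,0,0],"hand": 0}

```text
time_s: 10.92
eef_pos: [0.4189, 0.3348, 0.0877]
eef_rot: [0.0, 0.107, 0.994, -0.0]
wrist_force: [-1.0, -1.3, 5.9]
opening: -0.001
```

Call:
apply_moves:
  plan:
    - {"translation": [0,0,0.002],"angular": [0,0,0],"hand": 0}
    - {"translation": [0,0,0],"angular": [0,0,0],"hand": 0}
    - {"translation": [0,0,0],"angular": [0,0,0],"hand": 0}
    - {"translation": [0,0,0],"angular": [0,0,0],"hand": 0}

```text
time_s: 11.42
eef_pos: [0.419, 0.3349, 0.0872]
eef_rot: [0.0, 0.107, 0.994, -0.0]
wrist_force: [-5.9, -4.0, 18.5]
opening: 0.001
```

Run:
```python
from plan import *
st()
c=ctrl.camera('side'); crop(c,225,150,365,290,4,'pics/s8.png')
c=ctrl.camera('top'); crop(c,230,125,350,275,4,'pics/t8.png')
```

```text
11.425 box [-0.1495 -0.0656  0.0872] [-5.88 -4.02 18.55] 0.0011745549974694447
```

View pics/s8.png

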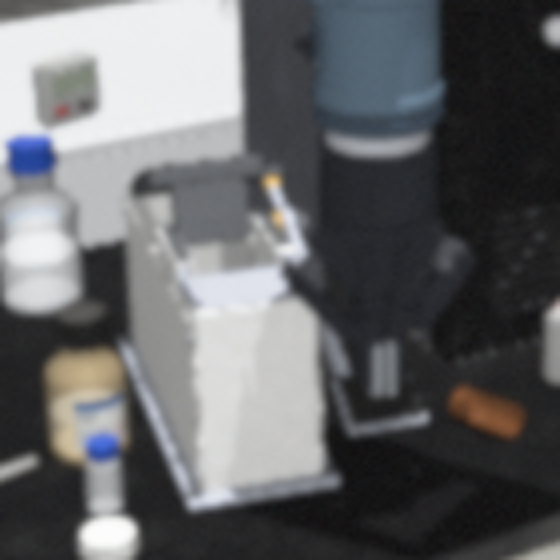

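View pics/t8.png

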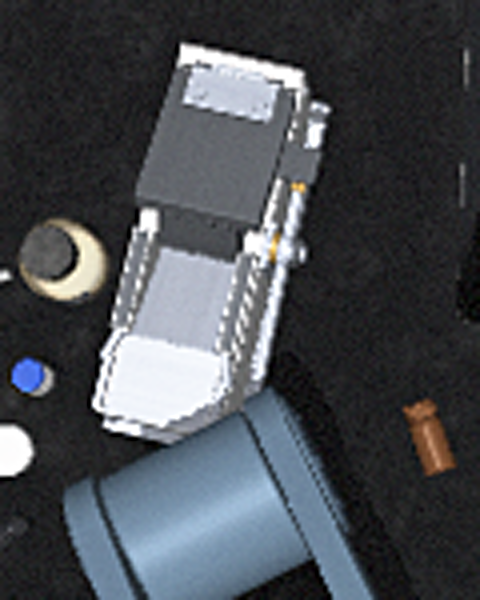

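Call:
apply_moves:
  plan:
    - {"translation": [0,0,-0.002],"angular": [0,0,0],"hand": 0}
    - {"translation": [0,0,-0.003],"angular": [0,0,0],"hand": 0}
    - {"translation": [0,0,-0.004],"angular": [0,0,0],"hand": 0}
    - {"translation": [0,0,-0.004],"angular": [0,0,0],"hand": 0}
    - {"translation": [0,0,-0.004],"angular": [0,0,0],"hand": 0}
    - {"translation": [0,0,-0.004],"angular": [0,0,0],"hand": 0}
    - {"translation": [0,0,-0.004],"angular": [0,0,0],"hand": 0}
    - {"translation": [0,0,-0.004],"angular": [0,0,0],"hand": 0}
    - {"translation": [0,0,-0.004],"angular": [0,0,0],"hand": 0}
    - {"translation": [0,0,-0.004],"angular": [0,0,0],"hand": 0}

```text
time_s: 12.78
eef_pos: [0.4188, 0.3348, 0.1227]
eef_rot: [0.0, 0.107, 0.994, 0.0]
wrist_force: [-3.4, 0.3, 2.7]
opening: -0.003
```

Call:
apply_moves:
  plan:
    - {"translation": [0,0,-0.004],"angular": [0,0,0],"hand": 0}
    - {"translation": [0,0,-0.004],"angular": [0,0,0],"hand": 0}
    - {"translation": [0,0,-0.004],"angular": [0,0,0],"hand": 0}
    - {"translation": [0,0,-0.004],"angular": [0,0,0],"hand": 0}
    - {"translation": [0,0,-0.004],"angular": [0,0,0],"hand": 0}
    - {"translation": [0,0,-0.004],"angular": [0,0,0],"hand": 0}
    - {"translation": [0,0,-0.003],"angular": [0,0,0],"hand": 0}
    - {"translation": [0,0,-0.003],"angular": [0,0,0],"hand": 0}
    - {"translation": [0,0,-0.003],"angular": [0,0,0],"hand": 0}
    - {"translation": [0,0,-0.003],"angular": [0,0,0],"hand": 0}

```text
time_s: 14.02
eef_pos: [0.4199, 0.3346, 0.1588]
eef_rot: [0.001, 0.107, 0.994, 0.0]
wrist_force: [3.0, -1.6, 4.0]
opening: -0.004
```

Run:
```python
from plan import *
st()
c=ctrl.camera('side'); crop(c,225,150,365,290,4,'pics/s9.png')
```

```text
14.025 box [-0.1486 -0.0657  0.1588] [ 2.97 -1.59  4.02] -0.004486845711000708
```

View pics/s9.png

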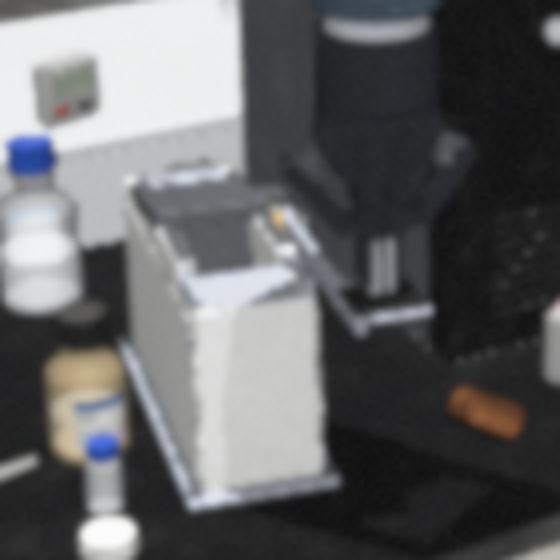

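Flap is nearly shut, lever following the fingertips. Continue slower.

Call:
apply_moves:
  plan:
    - {"translation": [0,0,-0.003],"angular": [0,0,0],"hand": 0}
    - {"translation": [0,0,-0.003],"angular": [0,0,0],"hand": 0}
    - {"translation": [0,0,-0.003],"angular": [0,0,0],"hand": 0}
    - {"translation": [0,0,-0.003],"angular": [0,0,0],"hand": 0}
    - {"translation": [0,0,-0.002],"angular": [0,0,0],"hand": 0}
    - {"translation": [0,0,-0.002],"angular": [0,0,0],"hand": 0}
    - {"translation": [0,0,-0.002],"angular": [0,0,0],"hand": 0}
    - {"translation": [0,0,-0.002],"angular": [0,0,0],"hand": 0}
    - {"translation": [0,0,-0.002],"angular": [0,0,0],"hand": 0}
    - {"translation": [0,0,-0.002],"angular": [0,0,0],"hand": 0}

```text
time_s: 15.32
eef_pos: [0.4188, 0.3347, 0.1824]
eef_rot: [-0.0, 0.107, 0.994, -0.0]
wrist_force: [2.4, -0.5, 2.9]
opening: -0.002
```

Call:
apply_moves:
  plan:
    - {"translation": [0,0,-0.002],"angular": [0,0,0],"hand": 0}
    - {"translation": [0,0,-0.002],"angular": [0,0,0],"hand": 0}
    - {"translation": [0,0,-0.002],"angular": [0,0,0],"hand": 0}
    - {"translation": [0,0,-0.002],"angular": [0,0,0],"hand": 0}
    - {"translation": [0,0,-0.002],"angular": [0,0,0],"hand": 0}
    - {"translation": [0,0,-0.002],"angular": [0,0,0],"hand": 0}
    - {"translation": [0,0,-0.002],"angular": [0,0,0],"hand": 0}

```text
time_s: 16.2
eef_pos: [0.4183, 0.3347, 0.196]
eef_rot: [-0.001, 0.107, 0.994, -0.0]
wrist_force: [0.1, -0.2, -0.8]
opening: 0.0
```

Contact is gone (force ≈0). I'll lift clear and check.

Call:
apply_moves:
  plan:
    - {"translation": [0,0,-0.005],"angular": [0,0,0],"hand": 0}
    - {"translation": [0,0,-0.02],"angular": [0,0,0],"hand": 0}
    - {"translation": [0.01,0,-0.04],"angular": [0,0,0],"hand": 0}
    - {"translation": [0.02,-0.02,-0.04],"angular": [0,0,0],"hand": 0}
    - {"translation": [0.02,-0.04,-0.02],"angular": [0,0,0],"hand": 0}
    - {"translation": [0,-0.05,0],"angular": [0,0,0],"hand": 0}
    - {"translation": [0,-0.05,0],"angular": [0,0,0],"hand": 0}
    - {"translation": [0,0,0],"angular": [0,0,0],"hand": 0}
    - {"translation": [0,0,0],"angular": [0,0,0],"hand": 0}

```text
time_s: 17.32
eef_pos: [0.3363, 0.1892, 0.3218]
eef_rot: [0.0, 0.107, 0.994, 0.0]
wrist_force: [0.1, 0.4, 0.2]
opening: 0.002
```

Run:
```python
from plan import *
st()
c=ctrl.camera('side'); crop(c,225,170,365,310,4,'pics/s10.png')
c=ctrl.camera('top'); crop(c,190,125,350,275,4,'pics/t10.png')
```

```text
17.325 box [-0.1995 -0.2255  0.3218] [0.12 0.36 0.23] 0.0020534940682535837
```

View pics/s10.png

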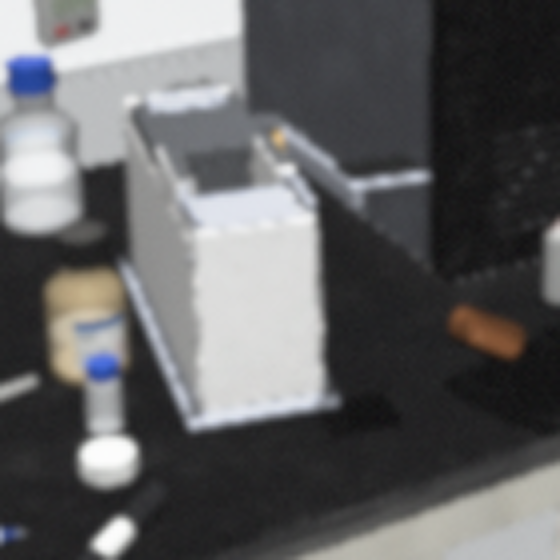

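View pics/t10.png

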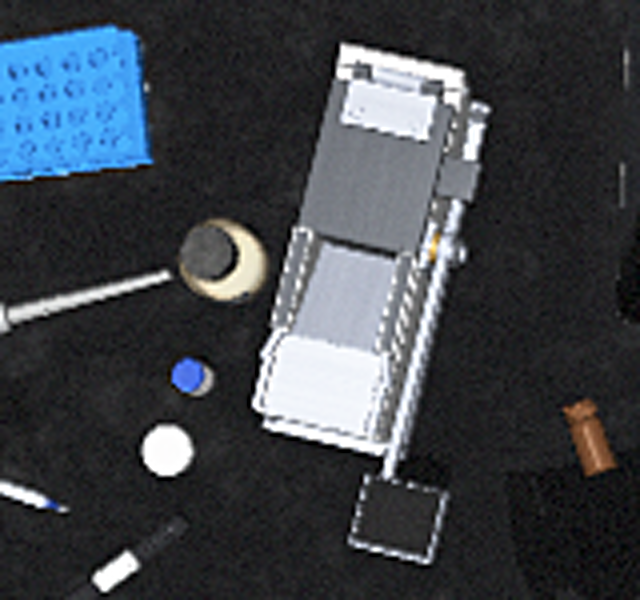

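The flap is shut, the lever pad is back up at rest, the ledge and chute are empty, and the bystanders haven't moved.

```bash
python3 -c "
from bench import ctrl
print(ctrl.hand_in())"
```

```text
the job is handed in; nothing more can be done
None
```

I pushed the spent vial off the ledge with the shut fingertips. It rolled down the chute and came to rest across it against the shut flap, which the top view confirmed. I then pressed the lever pad to its stop, where the reading rose to about 18 N upward. The vial left the chute during the stroke. I held the pad down for under a second, then eased the lever up over about 4.5 s until the contact force was about zero.

- **Last checks (17.3 s, arm clear, handed in at that point):** the flap is shut, the pad is back at its rest position, and the ledge and chute are empty. The nearby bystanders and the brown look-alike are where they were; I did not re-check the tape roll, timer and syringe after the job.
- **Not seen directly:** the vial inside the bin. I take it to be there because it was gone from the chute with the flap up, and the flap closed fully afterwards.
- **Disagreements:** the wrist camera put the box and pad about 2–3 mm to the left of my first fit from the top and side cameras. I allowed for this in the push and the press. The front edge of the foot plate also disagreed with the model by about 8 mm in that view, and I left it because it did not affect the job.

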